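# Probe the test contact of a bench power supply through its shield

### The arm

A 6-joint arm with a two-finger parallel gripper is mounted at the origin on the work surface. World frame = base frame: x ahead of the robot, y to its left, z up, the work surface at z = 0. Lengths are in mm, angles in degrees, forces in N, time in s.
With the tool pointing down it reaches from about 300 to 850 mm from the base axis. Payload 4.2 kg.
Tool frame: the origin (TCP) lies between the finger pads; the fingertips stand 19 mm ahead of it and the grasp point (between the pads) is the TCP (ctrl.nose_length is the distance from the TCP to the fingertips, in mm); z points along the fingers, x is the direction in which the jaws open and shut, and the axes are right-handed (so a half turn about z gives the same grasp; the last joint's range is limited). The gripper opens to 91 mm and grips with 3 to 60 N. Pads are 32 mm wide; open, the fingers measure 118 mm over their backs; the gripper's body (76 mm by 178 mm) begins 60 mm behind the grasp point.
Start: joints at [-75.974, 18.312, 89.639, -0, 72.044, -1.146], TCP at [150.489, -554.972, 232.976] pointing down, gripper open.
Joint ranges: [-177.97, 177.97], [-48.28, 115.42], [12.27, 149.76], [-77.06, 257.06], [2.81, 150.46], [-146.56, 146.56]. Speed limits (degrees/s): [147.25, 147.25, 180, 180, 180, 180].

### API

Orientations are given as [roll, pitch, yaw] about the fixed x, y, z axes, in that order (R = Rz(yaw) Ry(pitch) Rx(roll)).
In Python, from cell import ctrl gives the robot as it stands.
- The arm moves only by the tool drive_tool, never from a script. Its argument "commands" is a list of rows, each a list of 7 numbers: the opening, from 0 (shut) to 1 (fully open), then the shift along the tool's x, y, z in cm, then the turn, a rotation vector about the tool's x, y, z in rad. A call has 1 to 20 rows; each row shifts and turns the pose as measured when the row begins, along the tool's axes as they then stand; what a row does not reach is not made up. A row lasts 1/12 s, in which the tool goes at most 41.7 mm and 7.16 degrees, less where a joint would pass 70% of its speed; a pose out of reach is approached as far as the arm can. A call with a gripper value outside its range is refused whole. The fingers move at their own pace and stop on an object; "newtons" is the grip in N (left out, the last holds). Time passes only in rows, so rows that do not move let the fingers close. It gives the time, the measured TCP pose, the force and the opening at its end, in the units of the state.
- ctrl.state(): the state, without advancing time (a new reading comes with each control period).
- ctrl.read_camera(name): name is "scene" or "top"; returns a dict with "color" (480x640x3 uint8, red, green, blue), "mtx" (3x3 intrinsics, pixels), "position" and "rotation" of the camera in the world. Camera axes: x right, y down, z forward; pixel columns grow to the right and rows downward; lengths in mm; the calibration is good to about 2 mm. A picture is of the moment at which its call begins. There is no depth.
- ctrl.sign_off(): hands the job in, once; it reports no verdict.
The state is a dict: "time_s": time; "joint_positions": joint angles; "dq": joint speeds; "effort": joint torques, N m; "tcp_pos": TCP position; "tool_rot": TCP orientation; "wrist_force": force on the tool from outside, world axes, zero at the start; "wrist_torque": the same for the moment, N m; "width": finger opening in mm.
Only numpy, scipy, OpenCV 4.12 (cv2) and the standard library are available. Lean on these libraries where they do the work, as an engineer would, in place of code of your own. Each camera call takes 0.05 s, during which the arm holds its last target. There are 200 camera calls.

### The job

Lever the service hatch on top of the power supply open with the flat blade of the opening tool, swing it back past upright so that it stays open, and lay the tool down flat on the mat; touch the hatch only with that tool. Then take the pen tester out of the rack, keep it upright and lower its needle through the round bore in the earthed metal shield without touching the shield, until the tip has pushed the spring contact at the bottom about half way down its 8 mm travel. Finish there while still holding the tester, the needle centred in the bore and nothing but the gripper and the contact bearing on it; leave the screwdrivers, the phone and the tin where they are.

Things in the scene. Friction and masses are not known exactly. Their poses are not given: they have to be found in the camera images.
- mat: Thin blue silicone repair mat, 360 (x) x 580 (y) x 3 mm, fixed on the bench; its top is at z = 0.003. Origin: centre of its underside.
- pry_tool: Opening tool lying loose on the mat, about 60 g. Black flat-sided handle 95 mm long, 18 mm wide (y), 16 mm thick (z), from x = -80 to +15 mm; then a flat steel blade 65 mm long, 14 mm wide, 2 mm thick (x = +15 to +80 mm, z = 7 to 9 mm). Origin: middle of its length, on the underside; x points from handle to blade tip, z up when it lies. Grip the handle near x = -10 mm.
- pry_tip (a point): Middle of the blade's end edge, at mid thickness (80 mm ahead of the tool's origin, 8 mm above its underside). Axes as the tool's.
- supply: Bench power supply on the mat, fixed: grey steel case 150 (x) x 170 (y) mm, its top face 62 mm above its underside; display, dials and terminals (sticking out 15 mm, all lower than 49 mm) on its front, the -x face. Origin: centre of its underside; x points from front to rear, z up. A hatch on a raised curb covers part of the top; under it lies the shield.
- pry_gap (a point): Middle of the pry gap under the hatch's front edge: 40 mm wide (y), 8 mm high (62 to 70 mm above the supply's underside), open to the front; supply x = -60 mm, y = 0. It is the part left out of the front side of the curb, 8 mm high and 4 mm thick (outside x = -60 to +18, y = -34 to +34 mm), that carries the hatch. Axes as the supply's.
- hatch (a joint): Opening angle of the hatch, rad: 0 shut (start), 1.57 upright, 1.9 fully back against its stop. The hatch is a flat plate 80 mm from hinge to front edge, 70 mm wide (y), 3 mm thick, about 50 g, on a friction hinge (0.05 N m) along the supply's y axis: it stays at any angle where it is left.
- hatch_hinge (a point): Middle of the hinge line, at the hatch's lower face: supply x = +20 mm, y = 0, 70 mm above the supply's underside. The hatch swings up and to the rear (supply +x) about it.
- hatch_lip (a point): Middle of the hatch's front edge, on its lower face, 80 mm from the hinge; moves with the hatch. Shut, it lies 15 mm behind the case's front face and 8 mm above the case's top, over the pry gap.
- shield: Earthed aluminium shield under the hatch, 64 x 60 x 24 mm, fixed in the supply, its top level with the case's top; one vertical round bore of 14 mm diameter goes through it. Origin: on the bore's axis at its lower end; z up.
- bore (a point): Centre of the bore's mouth, at the shield's top face (supply x = -20 mm, y = 0, 62 mm above the supply's underside). The bore is 24 mm deep. z up.
- contact (a joint): How far the spring contact is pressed down, m: 0 free (start), 0.008 at its stop. A brass button of 11 mm diameter on the bore's axis; it takes about 0.3 N to start and 2.3 N at the stop.
- contact_top (a point): Centre of the contact's top face; unpressed it lies 28 mm below the bore's mouth (4 mm below the bore's lower end).
- probe: Pen tester, about 60 g, upright in one of the rack's three places, tip 10 mm above the bench: straight steel needle of 5 mm diameter, 55 mm long; then a collar of 8 mm diameter (55 to 65 mm above the tip); then a flat-sided grey body 16 x 16 mm (65 to 165 mm above the tip). Origin: the needle's tip, on the axis; z points up along it, x and y square to the body's sides (as the rack's).
- probe_grip (a point): Point on the tester's axis to grip at, 125 mm above the needle's tip. Axes as the tester's.
- rack: Plywood tool rack, fixed on the bench, 150 (x) x 70 (y) mm, 94 mm high: two boards with three places in a row at x = -45, 0 and +45 mm. Upper board (88 to 94 mm high) with square holes of 20 mm; lower (top at 75 mm) with round holes of 11 mm, on which the tools' shoulders rest. Lift a tool 90 mm for its tip to clear the rack. Origin: centre of its underside.
- screwdriver_long: Precision screwdriver in the rack, leave it: round black handle 15 mm thick, top 171 mm above the bench. Origin: its tip.
- screwdriver_short: Precision screwdriver in the rack, leave it: round black handle 18 mm thick, top 149 mm above the bench. Origin: its tip.
- phone: Black phone lying on the bench, 72 x 148 x 8 mm, leave it. Origin: centre of its underside.
- tin: Round metal tin lying on the mat, 60 mm diameter, 22 mm high, leave it. Origin: centre of its underside.
Mind the look-alikes: they are no part of the job. Leave any pink look-alike of the pry_tool alone.

How it is judged (in metres and radians):
On the way, in this order (a step that is already met when the one before it is completed fails the run):
1. the opening tool bears on the hatch and has levered it up (value of joint hatch above 0.1 rad and contact force between pry_tool and hatch above 0.05 N), for 0.05 s.
2. the hatch has been swung back past upright (value of joint hatch above 1.6 rad), for 0.2 s.
3. the opening tool lies on the mat, let go (height (world z) of pry_tool below 0.012 m and angle between pry_tool's own z axis and vertical below 0.15 rad and contact force between the fingers and pry_tool below 0.1 N and linear speed of pry_tool below 0.03 m/s and x of pry_tool in the frame of mat between -0.18 and 0.18 m and y of pry_tool in the frame of mat between -0.29 and 0.29 m), for 0.2 s.
4. the needle has entered the bore (z of probe in the frame of bore below -0.005 m and horizontal distance between probe and bore below 0.0045 m), for 0.1 s.
At the end, for the whole second after the job is handed in: Tester held still and upright (0.06 rad), tip within 3 mm of the bore axis, contact pressed 1.5 to 7 mm, shield and rack untouched. Hatch open past 1.6 rad; opening tool flat and still on the mat, let go. Screwdrivers within 30 mm, phone and tin within 20 mm of their starts (all of step 3 and value of joint contact between 0.0015 and 0.007 m and z of probe in the frame of bore below -0.027 m and horizontal distance between probe and bore below 0.003 m and angle between probe's own z axis and vertical below 0.06 rad and contact force between the fingers and probe above 2 N and contact force between probe and shield below 0.1 N and contact force between probe and rack below 0.1 N and linear speed of probe below 0.01 m/s and value of joint hatch above 1.6 rad and distance of each of screwdriver_long, screwdriver_short from where it was at the start of the episode below 0.03 m and distance of each of phone, tin from where it was at the start of the episode below 0.02 m); the arm keeps its last pose, push and grip.
It fails at once if the tester touches the shield (contact force between probe and shield above 0.2 N).
It fails at once if the hatch is touched by the gripper, the arm or the tester instead of the opening tool (contact force between any of the fingers, the arm, probe and hatch above 0.3 N).
It fails at once if a bystander (screwdriver, phone, tin) is moved (distance of any of screwdriver_long, screwdriver_short from where it was at the start of the episode above 0.03 m or distance of any of phone, tin from where it was at the start of the episode above 0.02 m).
It also fails if it takes over 72 s, if anything falls off the work surface, if the arm or the gripper's body presses on something with over 40 N, if the wrist force passes 120 N, or if a joint passes its speed limit or range.

## Working session

There is one attempt and no reset: what is moved stays moved. The work goes in short steps, Python scripts to look and compute and a tool call to move; the robot and the scene stay as the last step left them, time stands still between calls to the robot, and variables do not carry over. Pictures are saved under pics/ and viewed, about 8 in all and at most 12, crops included, and the job is handed in when it is done.

Besides the shell and the picture viewer there is one more tool, called after "Emit:" by a JSON object that holds its "name" and its "arguments". drive_tool: Moves the arm, as the interface text tells. Its arguments: {"type":"object","properties":{"commands":{"type":"array","items":{"type":"array","items":{"type":"number"}}},"newtons":{"type":"number"}},"required":["commands"]}

```bash
mkdir -p pics; ls; cat > h.py <<'E'
from cell import ctrl
import numpy as np, cv2
from scipy.spatial.transform import Rotation as R
def snap(n,f=None):
    c=ctrl.read_camera(n)
    if f: cv2.imwrite('pics/'+f,c['color'][:,:,::-1])
    return c
def onz(c,px,z):
    px=np.atleast_2d(px).astype(float)
    d=np.c_[px,np.ones(len(px))]@np.linalg.inv(c['mtx']).T@np.array(c['rotation']).T
    p=np.array(c['position']); return p+d*((z-p[2])/d[:,2])[:,None]
def proj(c,P):
    q=(np.atleast_2d(P)-np.array(c['position']))@np.array(c['rotation'])@np.array(c['mtx']).T
    return q[:,:2]/q[:,2:]
E
python3 - <<'E'
from h import *
for n in('top','scene'):
    c=snap(n,n+'0.png'); print(n,c['mtx'],c['position'],c['rotation'])
print(ctrl.state())
E
```

```text
pics
top [[582.33737809   0.         325.09686781]
 [  0.         582.33737809 238.56374012]
 [  0.           0.           1.        ]] [ 457.6024126   -89.52232811 1705.59968303] [-176.2770341    -0.60980704  -89.6059646 ]
scene [[521.105314     0.         332.49507419]
 [  0.         521.105314   240.01302084]
 [  0.           0.           1.        ]] [1154.58824463  873.40027898  843.42372961] [-122.52765247    0.26817328  148.12875534]
{'time_s': 0.1, 'joint_positions': array([-7.59743000e+01,  1.83482034e+01,  8.96991445e+01,  8.56064314e-04,
        7.20438740e+01, -1.14415820e+00]), 'dq': array([ 0.04478079, -0.11014361, -0.11535595, -0.04324615, -0.08464257,
       -0.02174477]), 'effort': array([ 8.12026392e-04, -4.13331950e+01, -2.32509613e+01,  7.29123456e-02,
        4.21752781e-02, -5.68756093e-05]), 'tcp_pos': array([ 150.3874609 , -554.55143433,  232.20391044]), 'tool_rot': array([-1.79997365e+02,  9.11875457e-02, -7.48304043e+01]), 'wrist_force': array([-0.34154631,  0.01946571,  0.48370227]), 'wrist_torque': array([ 0.01622249, -0.03662618, -0.04737198]), 'width': 91.22831399507139}
```

View pics/top0.png

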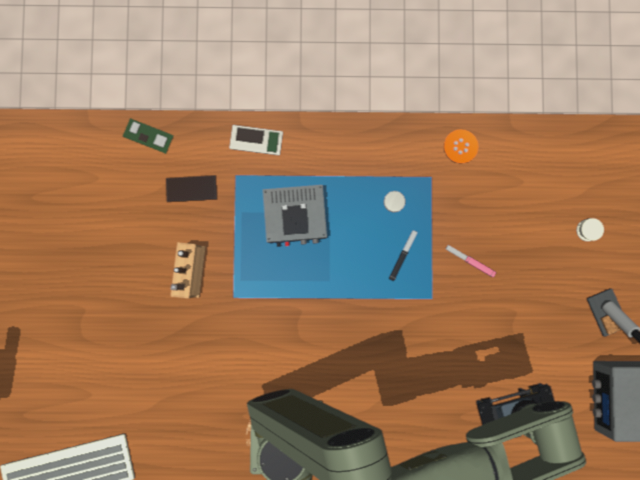

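View pics/scene0.png

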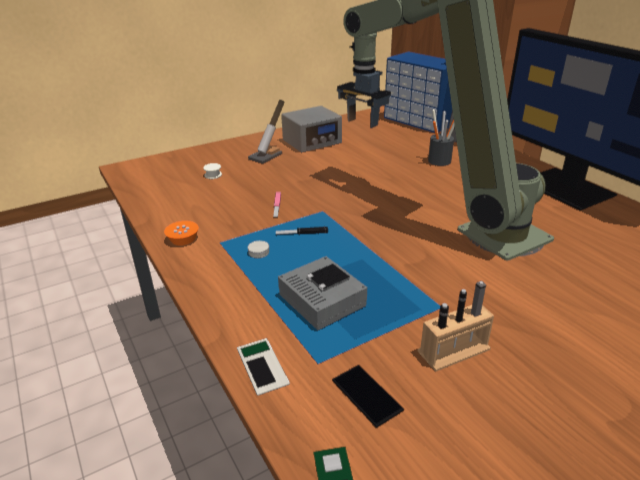

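Top view: pry tool at (400,262) with its blade tip at (414,233), the pink look-alike at (470,261), the supply at (295,213), the rack at (185,270) and the tin at (395,201). In the scene view the grey tester is the rack's right-hand tool at (480,298). The black-handled one at (302,231) is the pry tool, since pink is the excluded one. I'll confirm with crops and measure.

```bash
cat >> h.py <<'E'
_s=snap
def snap(n,f=None):
    c=dict(_s(n,f)); r=np.array(c['rotation'])
    if r.ndim==1: c['rotation']=R.from_euler('xyz',r,degrees=True).as_matrix()
    return c
E
python3 - <<'E'
from h import *
t=snap('top'); s=snap('scene')
print(t['rotation'].round(2).tolist())
a=t['color'][170:310,150:350]; b=s['color'][250:370,400:520]; d=t['color'][220:300,370:510]; e=s['color'][245:335,265:385]
f=lambda i,w,h:cv2.resize(i,(w,h),interpolation=cv2.INTER_CUBIC)
im=np.vstack([np.hstack([f(a,480,336),f(b,320,336)]),np.hstack([f(d,440,251),f(e,360,251)])])
cv2.imwrite('pics/crop1.png',im[:,:,::-1])
T=t['color'].astype(int); hsv=cv2.cvtColor(t['color'],cv2.COLOR_RGB2HSV)
# pry tool
roi=np.zeros(T.shape[:2],bool); roi[225:290,382:428]=1
hd=(T.max(2)<60)&roi; bl=(T.min(2)>110)&roi&(hsv[...,1]<60)
for n,m,z in(('handle',hd,19),('blade',bl,12)):
    ys,xs=np.nonzero(m); print(n,m.sum(),xs.mean(),ys.mean(),onz(t,[xs.mean(),ys.mean()],z).round(1))
    p=cv2.minAreaRect(np.c_[xs,ys].astype(np.float32)); print(p, onz(t,cv2.boxPoints(p),z).round(1).tolist())
# supply top grey
roi[:]=0; roi[178:250,255:335]=1
m=(hsv[...,1]<60)&(T.max(2)<150)&roi
ys,xs=np.nonzero(cv2.morphologyEx(m.astype(np.uint8),cv2.MORPH_OPEN,np.ones((9,9))))
p=cv2.minAreaRect(np.c_[xs,ys].astype(np.float32)); print('supply',p,onz(t,cv2.boxPoints(p),65).round(1).tolist())
m=((T.max(2)<45)&roi); m[235:]=0
ys,xs=np.nonzero(m); p=cv2.minAreaRect(np.c_[xs,ys].astype(np.float32)); print('hatch',m.sum(),p,onz(t,cv2.boxPoints(p),76).round(1).tolist())
E
```

```text
[[0.01, -1.0, 0.07], [-1.0, -0.01, -0.01], [0.01, -0.06, -1.0]]
handle 83 398.10843373493975 264.4457831325301 [[ 493.9 -318.8   19. ]]
((397.24627685546875, 266.38287353515625), (3.5619945526123047, 27.308624267578125), 24.775142669677734) [[454.5, -295.0, 19.0], [526.5, -328.3, 19.0], [522.2, -337.7, 19.0], [450.2, -304.4, 19.0]]
blade 118 409.8305084745763 240.83050847457628 [[ 563.2 -354.1   12. ]]
((409.9000549316406, 240.7000274658203), (4.919349193572998, 21.913463592529297), 26.56505012512207) [[538.0, -333.5, 12.0], [595.5, -362.3, 12.0], [589.2, -375.2, 12.0], [531.7, -346.4, 12.0]]
supply ((294.4088134765625, 213.31468200683594), (53.30406951904297, 60.13005828857422), 85.60128784179688) [[703.8, 72.6, 65.0], [718.5, -97.4, 65.0], [567.3, -110.0, 65.0], [553.0, 58.9, 65.0]]
hatch 0 ((0.0, 0.0), (0.0, 0.0), 0.0) [[1241.3, 829.6, 76.0], [1241.3, 829.6, 76.0], [1241.3, 829.6, 76.0], [1241.3, 829.6, 76.0]]
```

View pics/crop1.png

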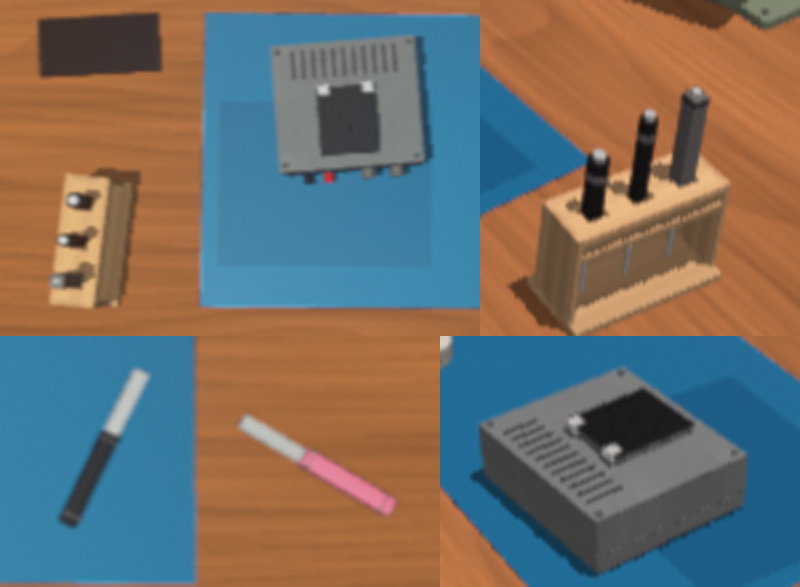

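The crop confirms it. The black tool at top (400,262) is the pry tool, and the pink one is off the mat. The tester is the square grey body at the rack's robot-side end (top cap about (174,287) in top, (480,284) in scene). The two black round handles are the screwdrivers.

```bash
cat >> h.py <<'E'
def tri(cs,pxs):
    A=np.zeros((3,3));b=np.zeros(3)
    for c,p in zip(cs,pxs):
        q=onz(c,p,0)[0]; o=np.array(c['position']); d=(q-o)/np.linalg.norm(q-o); M=np.eye(3)-np.outer(d,d); A+=M;b+=M@o
    return np.linalg.solve(A,b)
def rel(pos,yaw):
    "world target of TCP pointing down with yaw -> shift cm (current tool axes), then rotvec (tool axes)"
    s=ctrl.state(); Rt=R.from_euler('xyz',s['tool_rot'],degrees=True)
    print('at',s['tcp_pos'].round(1),s['tool_rot'].round(2),'w',round(s['width'],1),'F',s['wrist_force'].round(2),'t',s['time_s'])
    print('cm',(Rt.inv().apply(np.array(pos)-s['tcp_pos'])/10).round(2),'rot',(Rt.inv()*R.from_euler('xyz',[180,0,yaw],degrees=True)).as_rotvec().round(3))
E
python3 - <<'E'
from h import *
t=snap('top'); s=snap('scene')
def dark(c,x0,x1,y0,y1,th):
    g=c['color'].max(2); m=np.zeros(g.shape,np.uint8); m[y0:y1,x0:x1]=(g[y0:y1,x0:x1]<th)
    m=cv2.morphologyEx(m,cv2.MORPH_OPEN,np.ones((3,3)))
    k=max(cv2.findContours(m,0,2)[0],key=cv2.contourArea); return k[:,0]
for c,b in((t,(278,314,200,239,80)),(s,(300,355,258,296,45))):
    k=dark(c,*b); w=onz(c,k,76)[:,:2].astype(np.float32); p=cv2.minAreaRect(w); print('hatch',len(k),p,cv2.boxPoints(p).round(1).tolist())
# supply corners in both views, refined top-face corner screws by model prediction
cen=np.array([636,-19]);y=np.radians(5);A=np.array([[np.cos(y),-np.sin(y)],[np.sin(y),np.cos(y)]])
P=[[*(cen+A@q),65] for q in([-75,85],[75,85],[75,-85],[-75,-85])]
print('pred corners top',proj(t,P).round(1).tolist(),'scene',proj(s,P).round(1).tolist())
print('tester top',tri([t,s],[[173,287],[480.5,284]]).round(1))
# rack wood top face, top view
h=cv2.resize(t['color'][235:305,160:215],None,fx=6,fy=6,interpolation=cv2.INTER_CUBIC)
h2=cv2.resize(s['color'][255:335,270:375],None,fx=4.4,fy=420/80,interpolation=cv2.INTER_CUBIC)
cv2.imwrite('pics/crop2.png',np.hstack([h,h2])[:,:,::-1]); print(h.shape,h2.shape)
rel([513,-330,120],-116.2)
E
```

```text
hatch 22 ((616.8607177734375, -21.23934555053711), (76.1601791381836, 67.39083862304688), 0.6627849340438843) [[578.4000244140625, 12.0], [579.2000122070312, -55.400001525878906], [655.2999877929688, -54.5], [654.5, 12.899999618530273]]
hatch 50 ((618.49169921875, -17.10710906982422), (77.4216537475586, 67.68360900878906), 4.545680522918701) [[577.2000122070312, 13.600000381469727], [582.5999755859375, -53.900001525878906], [659.7999877929688, -47.79999923706055], [654.4000244140625, 19.700000762939453]]
pred corners top [[266.4, 241.9], [262.5, 189.2], [322.3, 184.6], [326.5, 237.1]] scene [[366.9, 286.7], [316.7, 311.0], [277.5, 275.8], [325.7, 255.4]]
tester top [427.9 291.7 172.1]
(420, 330, 3) (420, 462, 3)
at [ 150.5 -554.8  232.7] [ 1.800e+02  3.000e-02 -7.483e+01] w 91.0 F [ 0.33 -0.74 -0.61] t 0.3
cm [-12.21 -40.87  11.28] rot [0.    0.    0.722]
```

View pics/crop2.png

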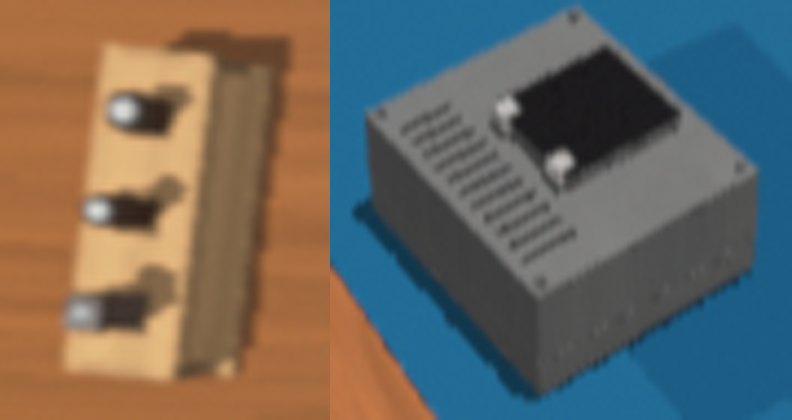

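The hatch centre (above the bore) comes out at about (617,-20) from both views, and the supply yaw is about 5°. The tester cap is at top (173.7,287.5), and its triangulated height matches. Now moving over the pry tool.

Emit:
{"name": "drive_tool", "arguments": {"commands": [[1,-1.02,-3.4,0.94,0,0,0],[1,-1.02,-3.4,0.94,0,0,0],[1,-1.02,-3.4,0.94,0,0,0],[1,-1.02,-3.4,0.94,0,0,0],[1,-1.02,-3.4,0.94,0,0,0],[1,-1.02,-3.4,0.94,0,0,0],[1,-1.02,-3.4,0.94,0,0,0],[1,-1.02,-3.4,0.94,0,0,0],[1,-1.02,-3.4,0.94,0,0,0],[1,-1.02,-3.4,0.94,0,0,0],[1,-1.02,-3.4,0.94,0,0,0],[1,-1.02,-3.4,0.94,0,0,0],[0.5,0,0,0,0,0,0.12],[0.5,0,0,0,0,0,0.12],[0.5,0,0,0,0,0,0.12],[0.5,0,0,0,0,0,0.12],[0.5,0,0,0,0,0,0.12],[0.5,0,0,0,0,0,0.12]], "newtons": 50}}

```text
time_s: 1.8
tcp_pos: [530.7, -321.0, 110.9]
tool_rot: [-180.0, -0.3, -118.0]
wrist_force: [-0.5, -0.1, -0.7]
width: 54.1
```

```bash
python3 - <<'E'
from h import *
t=snap('top')
c=cv2.resize(t['color'][215:295,360:460],(800,600),interpolation=cv2.INTER_CUBIC); cv2.imwrite('pics/a.png',c[:,:,::-1])
rel([513,-330,60],-116.2)
E
```

```text
at [ 530.7 -321.   110.9] [-179.95   -0.31 -118.21] w 50.1 F [-0.04 -0.23 -0.15] t 1.85
cm [1.6  1.14 5.1 ] rot [-0.001 -0.005 -0.035]
```

Emit:
{"name": "drive_tool", "arguments": {"commands": [[0.5,0.5,0.38,1.3,0,0,-0.035],[0.5,0.5,0.38,1.3,0,0,0],[0.5,0.4,0.3,1.3,0,0,0],[0.5,0,0,1,0,0,0],[0.5,0,0,0,0,0,0],[0.5,0,0,0,0,0,0]]}}

```text
time_s: 2.35
tcp_pos: [515.8, -329.7, 60.9]
tool_rot: [-179.8, -0.3, -115.4]
wrist_force: [-0.6, -0.5, -0.3]
width: 45.6
```

```bash
python3 - <<'E'
from h import *
rel([513,-330,24.5],-116.2)
E
```

```text
at [ 515.8 -329.7   60.9] [-179.79   -0.31 -115.38] w 45.6 F [-0.63 -0.47 -0.35] t 2.35
cm [0.13 0.25 3.64] rot [-0.004 -0.005  0.014]
```

Emit:
{"name": "drive_tool", "arguments": {"commands": [[0.5,0.1,0.2,1.2,-0.003,-0.004,0.012],[0.5,0,0,1.2,0,0,0],[0.5,0,0,0.9,0,0,0],[0.5,0,0,0.2,0,0,0],[0.5,0,0,0,0,0,0],[0.5,0,0,0,0,0,0]]}}

```text
time_s: 2.85
tcp_pos: [515.6, -330.4, 24.8]
tool_rot: [-179.7, -0.1, -116.0]
wrist_force: [-0.1, -0.5, 0.8]
width: 45.2
```

```bash
python3 - <<'E'
from h import *
rel([513,-330,24.0],-116.2)
t=snap('top');s=snap('scene')
a=cv2.resize(t['color'][220:290,365:445],(400,350),interpolation=cv2.INTER_CUBIC);b=cv2.resize(s['color'][190:260,260:340],(400,350),interpolation=cv2.INTER_CUBIC)
cv2.imwrite('pics/b.png',np.hstack([a,b])[:,:,::-1])
E
```

```text
at [ 515.6 -330.4   24.8] [-1.7974e+02 -6.0000e-02 -1.1601e+02] w 45.2 F [-0.1  -0.49  0.79] t 2.85
cm [0.08 0.25 0.08] rot [-0.005 -0.001  0.003]
```

View pics/b.png

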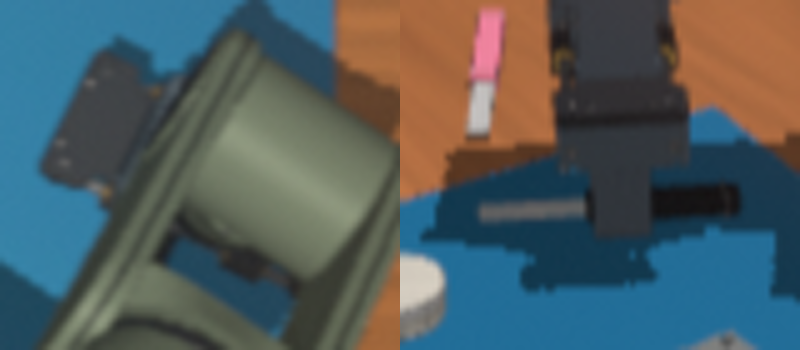

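The scene crop shows the near finger at (625,195) across the handle just behind the blade, with the blade tip at (480,210). Nudging back and closing.

Emit:
{"name": "drive_tool", "arguments": {"commands": [[0.5,0.05,0.3,0.05,-0.004,0,0.003],[0.5,0,0,0,0,0,0],[0.1,0,0,0,0,0,0],[0.1,0,0,0,0,0,0],[0.1,0,0,0,0,0,0],[0.1,0,0,0,0,0,0],[0.1,0,0,0,0,0,0],[0.1,0,0,0,0,0,0]]}}

```text
time_s: 3.62
tcp_pos: [513.6, -330.3, 26.8]
tool_rot: [-179.7, -0.1, -116.2]
wrist_force: [0.4, -0.3, -0.7]
width: 17.7
```

```bash
python3 - <<'E'
from h import *
rel([513,-330,24.0],-116.2)
E
```

```text
at [ 513.6 -330.3   26.8] [-1.7971e+02 -1.0000e-01 -1.1620e+02] w 17.7 F [ 0.37 -0.33 -0.68] t 3.6167
cm [0.   0.07 0.28] rot [-0.005 -0.002 -0.   ]
```

Emit:
{"name": "drive_tool", "arguments": {"commands": [[0.1,0,0,-1,0,0,0],[0.1,0,0,-2,0,0,0],[0.1,0,0,-3,0,0,0],[0.1,0,0,-3,0,0,0],[0.1,0,0,-2,0,0,0],[0.1,0,0,0,0,0,-0.11],[0.1,0,0,0,0,0,-0.11],[0.1,0,0,0,0,0,-0.11],[0.1,0,0,0,0,0,-0.11],[0.1,0,0,0,0,0,-0.09],[0.1,0,0,0,0,0,0],[0.1,0,0,0,0,0,0]]}}

```text
time_s: 4.62
tcp_pos: [513.1, -329.7, 150.0]
tool_rot: [-179.6, -0.4, -84.5]
wrist_force: [-0.1, -0.0, -1.0]
width: 17.7
```

```bash
python3 - <<'E'
from h import *
rel([459,-33.6,150.0],-85)
E
```

```text
at [ 513.1 -329.7  150. ] [-179.65   -0.36  -84.5 ] w 17.7 F [-0.09 -0.   -0.98] t 4.6167
cm [-29.99   2.54  -0.2 ] rot [-0.006 -0.006  0.009]
```

Emit:
{"name": "drive_tool", "arguments": {"commands": [[0.1,-2,0.2,0,-0.005,-0.005,0.008],[0.1,-3,0.25,0,0,0,0],[0.1,-3,0.25,0,0,0,0],[0.1,-3,0.25,0,0,0,0],[0.1,-3,0.25,0,0,0,0],[0.1,-3,0.25,0,0,0,0],[0.1,-3,0.25,0,0,0,0],[0.1,-3,0.25,0,0,0,0],[0.1,-3,0.25,0,0,0,0],[0.1,-2,0.2,0,0,0,0],[0.1,-1.5,0.1,0,0,0,0],[0.1,0,0,0,0,0,0],[0.1,0,0,0,0,0,0]]}}

```text
time_s: 5.7
tcp_pos: [463.4, -26.8, 151.5]
tool_rot: [-179.7, -0.2, -86.9]
wrist_force: [-0.2, 0.1, -0.4]
width: 17.6
```

```bash
python3 - <<'E'
from h import *
rel([459,-33.6,150.0],-85)
t=snap('top');s=snap('scene')
p=ctrl.state()['tcp_pos']; d=np.array([np.cos(np.radians(5)),np.sin(np.radians(5)),0])
q=p+89*d+[0,0,-15.8]; print('tip pred',q.round(1),proj(t,q).round(1),proj(s,q).round(1))
a=cv2.resize(t['color'][205:275,260:340],(400,350),interpolation=cv2.INTER_CUBIC);b=cv2.resize(s['color'][200:270,310:390],(400,350),interpolation=cv2.INTER_CUBIC)
cv2.imwrite('pics/c.png',np.hstack([a,b])[:,:,::-1])
E
```

```text
at [463.4 -26.8 151.5] [-179.66   -0.22  -86.94] w 17.6 F [-0.21  0.15 -0.42] t 5.7
cm [0.66 0.48 0.15] rot [-0.006 -0.004 -0.034]
tip pred [552.3 -19.8 135.6] [[293.3 241.1]] [[350.  247.2]]
```

View pics/c.png

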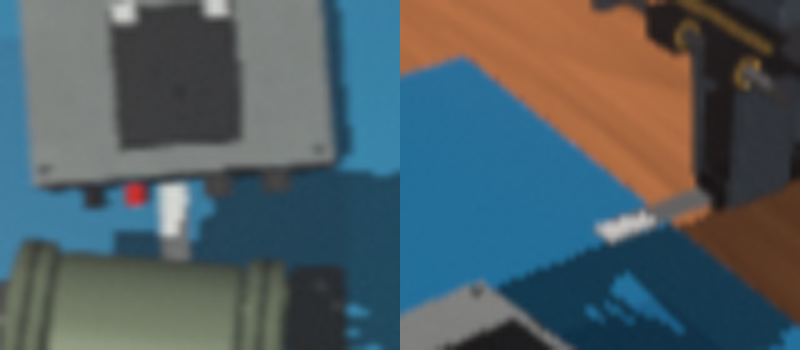

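Tip seen at top (294.6,241.6) and scene (350.6,247.2). That is within 1.5 px of the prediction, so the grasp model holds. Aligning and descending.

Emit:
{"name": "drive_tool", "arguments": {"commands": [[0.1,0.35,0.25,0.9,-0.005,-0.004,-0.034],[0.1,0.3,0.2,1.8,0,0,0],[0.1,0,0,1.8,0,0,0],[0.1,0,0,1.2,0,0,0],[0.1,0,0,0.5,0,0,0],[0.1,0,0,0,0,0,0],[0.1,0,0,0,0,0,0]]}}

```text
time_s: 6.38
tcp_pos: [463.2, -41.7, 88.6]
tool_rot: [-179.6, -0.1, -85.7]
wrist_force: [-1.2, 0.4, -0.4]
width: 17.6
```

```bash
python3 - <<'E'
from h import *
rel([459,-33.6,84.8],-85)
E
```

```text
at [463.2 -41.7  88.6] [-1.7965e+02 -1.5000e-01 -8.5690e+01] w 17.6 F [-1.22  0.37 -0.44] t 6.3833
cm [-0.84  0.36  0.38] rot [-0.006 -0.003 -0.012]
```

Emit:
{"name": "drive_tool", "arguments": {"commands": [[0.1,-0.6,0.1,0.25,-0.005,-0.002,-0.01],[0.1,0,0,0,0,0,0],[0.1,0,0,0.0,0,0,0]]}}

```text
time_s: 6.63
tcp_pos: [463.1, -36.2, 87.5]
tool_rot: [-179.8, -0.1, -85.2]
wrist_force: [0.1, -0.4, -1.7]
width: 17.3
```

```bash
python3 - <<'E'
from h import *
rel([459,-33.6,84.8],-85)
E
```

```text
at [463.1 -36.2  87.5] [-1.7977e+02 -6.0000e-02 -8.5170e+01] w 17.3 F [ 0.07 -0.4  -1.65] t 6.6333
cm [-0.29  0.39  0.27] rot [-0.004 -0.001 -0.003]
```

Emit:
{"name": "drive_tool", "arguments": {"commands": [[0.1,-0.25,0,0.25,-0.003,0,0],[0.1,0,0,0.1,0,0,0],[0.1,0,0,0.0,0,0,0]]}}

```text
time_s: 6.88
tcp_pos: [463.8, -33.1, 84.9]
tool_rot: [-179.8, -0.1, -85.1]
wrist_force: [0.2, -0.4, -0.2]
width: 17.5
```

```bash
python3 - <<'E'
from h import *
d=np.array([np.cos(np.radians(5)),np.sin(np.radians(5))]); b=np.array([617,-19.8])
# tip 18 mm behind lip: supply x=-42 -> 22 mm before bore; TCP 89 behind
g=b-d*(22+89); rel([*g,84.8],-85)
t=snap('top');s=snap('scene')
a=cv2.resize(t['color'][205:275,260:340],(400,350),interpolation=cv2.INTER_CUBIC);b=cv2.resize(s['color'][230:300,300:380],(400,350),interpolation=cv2.INTER_CUBIC)
cv2.imwrite('pics/d.png',np.hstack([a,b])[:,:,::-1])
E
```

```text
at [463.8 -33.1  84.9] [-1.798e+02 -9.000e-02 -8.512e+01] w 17.5 F [ 0.16 -0.44 -0.18] t 6.8833
cm [-0.   -4.28  0.03] rot [-0.004 -0.002 -0.002]
```

View pics/d.png

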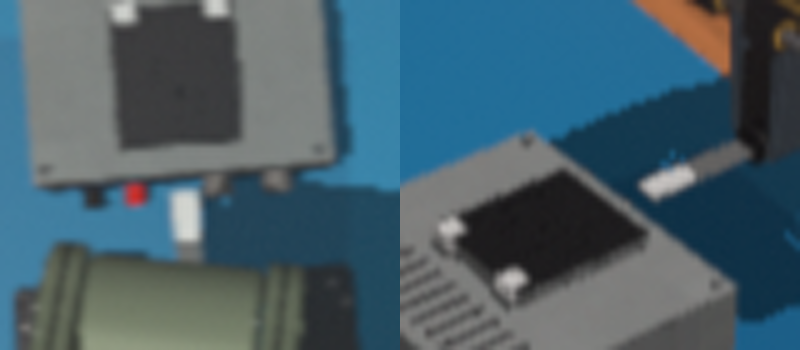

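The tip (top crop (186,190)) sits ahead of the hatch's front edge (180,146) and is in line with the supply's axis. Inserting slowly.

Emit:
{"name": "drive_tool", "arguments": {"commands": [[0.1,0,-0.5,0,-0.003,0,0],[0.1,0,-0.6,0,0,0,0],[0.1,0,-0.6,0,0,0,0],[0.1,0,-0.6,0,0,0,0],[0.1,0,0,0,0,0,0],[0.1,0,0,0,0,0,0]]}}

```text
time_s: 7.48
tcp_pos: [490.2, -31.1, 85.1]
tool_rot: [-179.9, -0.1, -85.1]
wrist_force: [-0.6, -0.1, -0.9]
width: 17.2
```

```bash
cat >> h.py <<'E'
def tip(tx,tz=69,yaw=-85,off=15.8):
    "target of blade tip in supply x (bore=-20), height tz"
    d=np.array([np.cos(np.radians(5)),np.sin(np.radians(5))]); b=np.array([617,-19.8])
    rel([*(b+d*(tx+20-89)),tz+off],yaw)
E
python3 -c "
from h import *
tip(-42)"
```

```text
at [490.2 -31.1  85.1] [-1.799e+02 -1.000e-01 -8.513e+01] w 17.2 F [-0.64 -0.06 -0.92] t 7.4833
cm [-0.02 -1.63  0.04] rot [-0.002 -0.002 -0.002]
```

Tip is at about the lip now, with no contact force. Continuing in.

Emit:
{"name": "drive_tool", "arguments": {"commands": [[0.1,0,-0.4,0.03,0,0,0],[0.1,0,-0.5,0,0,0,0],[0.1,0,-0.5,0,0,0,0],[0.1,0,-0.2,0,0,0,0],[0.1,0,0,0,0,0,0],[0.1,0,0,0,0,0,0]]}}

```text
time_s: 7.98
tcp_pos: [507.9, -29.6, 84.5]
tool_rot: [-179.9, -0.1, -85.1]
wrist_force: [1.0, -0.3, -0.5]
width: 17.6
```

```bash
python3 -c "
from h import *
tip(-42)"
```

```text
at [507.9 -29.6  84.5] [-1.7994e+02 -1.0000e-01 -8.5130e+01] w 17.6 F [ 0.96 -0.31 -0.47] t 7.9833
cm [-0.02  0.14 -0.03] rot [-0.001 -0.002 -0.002]
```

Emit:
{"name": "drive_tool", "arguments": {"commands": [[0.1,0,0,-0.3,0,0,0],[0.1,0,0,-0.4,0,0,0],[0.1,0,-0.05,-0.4,0,0,0],[0.1,0,-0.1,-0.4,0,0,0],[0.1,0,-0.1,-0.4,0,0,0],[0.1,0,0,0,0,0,0],[0.1,0,0,0,0,0,0]]}}

```text
time_s: 8.57
tcp_pos: [509.2, -29.4, 105.5]
tool_rot: [179.9, -0.1, -85.1]
wrist_force: [0.7, 0.3, -2.6]
width: 17.9
```

```bash
python3 - <<'E'
from h import *
tip(-42+2.7,69+20.7)
t=snap('top');s=snap('scene')
a=cv2.resize(t['color'][195:265,260:340],(400,350),interpolation=cv2.INTER_CUBIC);b=cv2.resize(s['color'][225:295,300:380],(400,350),interpolation=cv2.INTER_CUBIC)
cv2.imwrite('pics/e.png',np.hstack([a,b])[:,:,::-1])
E
```

```text
at [509.2 -29.4 105.5] [ 1.7993e+02 -8.0000e-02 -8.5140e+01] w 17.9 F [ 0.71  0.3  -2.62] t 8.5667
cm [-0.01  0.   -0.  ] rot [ 0.001 -0.001 -0.002]
```

View pics/e.png

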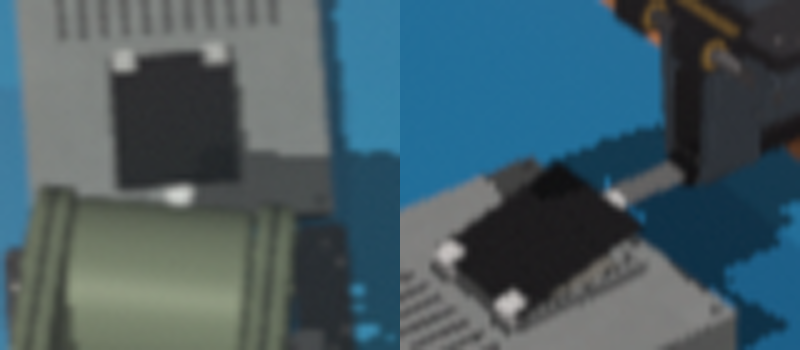

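The picture shows the hatch levered up about 0.3 rad on the blade. Continuing along the arc.

Emit:
{"name": "drive_tool", "arguments": {"commands": [[0.1,0,-0.2,-0.4,0,0,0],[0.1,0,-0.3,-0.5,0,0,0],[0.1,0,-0.3,-0.5,0,0,0],[0.1,0,-0.4,-0.5,0,0,0],[0.1,0,-0.45,-0.5,0,0,0],[0.1,0,-0.45,-0.5,0,0,0],[0.1,0,-0.1,0,0,0,0],[0.1,0,0,0,0,0,0]]}}

```text
time_s: 9.33
tcp_pos: [532.2, -27.2, 137.0]
tool_rot: [179.7, -0.1, -85.1]
wrist_force: [-2.1, 0.1, -1.3]
width: 17.6
```

```bash
python3 -c "
from h import *
tip(-42+22.7,69+53)"
```

```text
at [532.2 -27.2 137. ] [ 1.7972e+02 -6.0000e-02 -8.5130e+01] w 17.6 F [-2.13  0.05 -1.32] t 9.3333
cm [ 0.    0.32 -0.08] rot [ 0.005 -0.001 -0.002]
```

Emit:
{"name": "drive_tool", "arguments": {"commands": [[0.1,0,-0.4,-0.35,0.004,0,0],[0.1,0,-0.5,-0.35,0,0,0],[0.1,0,-0.5,-0.25,0,0,0],[0.1,0,-0.5,-0.1,0,0,0],[0.1,0,-0.5,0,0,0,0],[0.1,0,-0.5,0,0,0,0],[0.1,0,-0.4,0,0,0,0],[0.1,0,0,0,0,0,0],[0.1,0,0,0,0,0,0]]}}

```text
time_s: 10.08
tcp_pos: [569.8, -23.9, 148.5]
tool_rot: [-179.9, -0.1, -85.1]
wrist_force: [-0.9, 0.4, -0.3]
width: 17.8
```

```bash
python3 -c "
from h import *
tip(32,131)"
```

```text
at [569.8 -23.9 148.5] [-1.7993e+02 -6.0000e-02 -8.5120e+01] w 17.8 F [-0.93  0.45 -0.26] t 10.0833
cm [-0.   -1.03  0.17] rot [-0.001 -0.001 -0.002]
```

Emit:
{"name": "drive_tool", "arguments": {"commands": [[0.1,0,-0.4,0.05,0,0,0],[0.1,0,-0.4,0.05,0,0,0],[0.1,0,-0.3,0,0,0,0],[0.1,0,0,0,0,0,0],[0.1,0,0,0,0,0,0],[0.1,0,0,0,0,0,0]]}}

```text
time_s: 10.58
tcp_pos: [581.7, -22.9, 147.1]
tool_rot: [-180.0, -0.1, -85.1]
wrist_force: [-1.1, 0.2, 0.4]
width: 17.5
```

```bash
python3 - <<'E'
from h import *
tip(32,131)
t=snap('top');s=snap('scene')
a=cv2.resize(t['color'][180:250,260:340],(400,350),interpolation=cv2.INTER_CUBIC);b=cv2.resize(s['color'][215:300,295:380],(400,350),interpolation=cv2.INTER_CUBIC)
cv2.imwrite('pics/f.png',np.hstack([a,b])[:,:,::-1])
E
```

```text
at [581.7 -22.9 147.1] [-1.7997e+02 -5.0000e-02 -8.5130e+01] w 17.5 F [-1.07  0.16  0.44] t 10.5833
cm [-0.    0.16  0.03] rot [-0.001 -0.001 -0.002]
```

View pics/f.png

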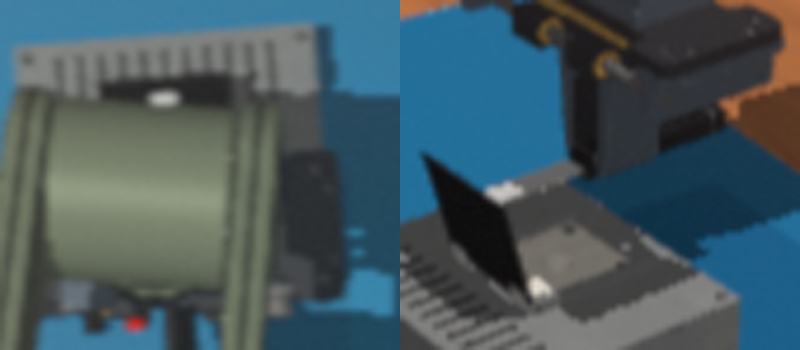

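The scene crop shows the hatch tilted back past upright, with the shield exposed. The blade tip position gives about 1.78 rad. Backing off and carrying the tool to free mat at the supply's right.

Emit:
{"name": "drive_tool", "arguments": {"commands": [[0.1,0,0.5,0,0,0,0],[0.1,0,1,0,0,0,0],[0.1,0,2,0,0,0,0],[0.1,0,2,0,0,0,0],[0.1,0,2,0,0,0,0],[0.1,0,2,0,0,0,0],[0.1,1,0.5,0,0,0,0],[0.1,2,0,0,0,0,0],[0.1,3,0,0,0,0,0],[0.1,3,0,0,0,0,0],[0.1,3,0,0,0,0,0],[0.1,3,-0.5,0,0,0,0],[0.1,2,-1,1,0,0,0],[0.1,1,-1,2,0,0,0],[0.1,0,0,2,0,0,0],[0.1,0,0,2,0,0,0],[0.1,0,0,1.5,0,0,0],[0.1,0,0,0,0,0,0]]}}

```text
time_s: 12.18
tcp_pos: [516.4, -226.5, 63.1]
tool_rot: [-179.0, -0.7, -85.2]
wrist_force: [-0.3, -0.1, -0.9]
width: 17.6
```

```bash
python3 - <<'E'
from h import *
rel([505,-220,26.0],-85)
t=snap('top','g.png')
h=cv2.cvtColor(t['color'],cv2.COLOR_RGB2HSV); m=((h[...,0]>95)&(h[...,0]<112)&(h[...,1]>150)).astype(np.uint8)
k=max(cv2.findContours(m,0,2)[0],key=cv2.contourArea); x,y,w,hh=cv2.boundingRect(k); print(onz(t,[[x,y],[x+w,y+hh]],3).round(0))
E
```

```text
at [ 516.4 -226.5   63.1] [-179.03   -0.67  -85.19] w 17.6 F [-0.34 -0.06 -0.91] t 12.1833
cm [-0.79  1.14  3.68] rot [-0.017 -0.012 -0.003]
[[ 748.  157.    3.]
 [ 397. -417.    3.]]
```

Emit:
{"name": "drive_tool", "arguments": {"commands": [[0.1,0,0.3,0.6,-0.015,-0.011,0],[0.1,0,0.3,0.9,0,0,0],[0.1,0,0,0.9,0,0,0],[0.1,0,0,0.7,0,0,0],[0.1,0,0,0,0,0,0],[0.1,0,0,0,0,0,0]]}}

```text
time_s: 12.73
tcp_pos: [512.8, -229.0, 34.3]
tool_rot: [-179.5, -0.3, -85.2]
wrist_force: [0.2, 0.8, 0.8]
width: 17.8
```

```bash
python3 -c "
from h import *
rel([510,-226,27.0],-85)"
```

```text
at [ 512.8 -229.    34.3] [-179.49   -0.26  -85.16] w 17.8 F [0.25 0.85 0.79] t 12.7333
cm [-0.33  0.26  0.73] rot [-0.009 -0.005 -0.003]
```

Emit:
{"name": "drive_tool", "arguments": {"commands": [[0.1,0,0,0.35,-0.007,-0.004,0],[0.1,0,0,0.25,0,0,0],[0.1,0,0,0.1,0,0,0],[0.1,0,0,0,0,0,0],[0.1,0,0,0,0,0,0]]}}

```text
time_s: 13.15
tcp_pos: [513.7, -229.0, 27.5]
tool_rot: [-179.8, -0.1, -85.1]
wrist_force: [-0.6, 0.1, 0.3]
width: 17.8
```

```bash
python3 -c "
from h import *
rel([513,-229,26.8],-85)"
```

```text
at [ 513.7 -229.    27.5] [-1.7984e+02 -6.0000e-02 -8.5120e+01] w 17.8 F [-0.59  0.13  0.29] t 13.15
cm [-0.    0.07  0.07] rot [-0.003 -0.001 -0.002]
```

Under 1 mm above the mat. Releasing and lifting.

Emit:
{"name": "drive_tool", "arguments": {"commands": [[0.1,0,0,0.06,0,0,0],[0.3,0,0,0,0,0,0],[0.5,0,0,0,0,0,0],[0.5,0,0,0,0,0,0],[0.5,0,0,0,0,0,0],[0.5,0,0,0,0,0,0],[0.5,0,0,-1,0,0,0],[0.5,0,0,-2,0,0,0],[0.5,0,0,-3,0,0,0],[0.5,0,0,-4,0,0,0],[0.5,0,0,-4,0,0,0],[0.5,0,0,-4,0,0,0],[0.5,0,0,-4,0,0,0],[0.5,0,0,-2,0,0,0],[0.5,0,0,0,0,0,0],[0.5,0,0,0,0,0,0]]}}

```text
time_s: 14.48
tcp_pos: [511.6, -228.1, 284.9]
tool_rot: [-179.7, -0.2, -85.1]
wrist_force: [0.7, 0.1, -0.3]
width: 45.7
```

```bash
python3 - <<'E'
from h import *
t=snap('top'); s=snap('scene')
a=cv2.resize(t['color'][170:300,160:420],(780,390),interpolation=cv2.INTER_CUBIC)
b=cv2.resize(s['color'][215:300,265:435],(780,390)[:1]+(200,),interpolation=cv2.INTER_CUBIC)
cv2.imwrite('pics/h.png',np.vstack([a,b])[:,:,::-1])
# tester cap & rack top corners
ps=[[160+103/6,235+42/6],[160+213/6,235+55/6],[160+178/6,235+380/6],[160+65/6,235+370/6]]
w=onz(t,ps,94); print('rack top',w.round(1).tolist(),'c',w.mean(0).round(1)); v=(w[0]+w[1]-w[2]-w[3]); print('yaw',np.degrees(np.arctan2(v[1],v[0])))
cap=onz(t,[173.7,287.5],175)[0]; print('cap',cap.round(1),'in scene',proj(s,cap).round(1))
rel([cap[0],cap[1],220],-97)
E
```

```text
rack top [[550.0, 303.0, 94.0], [544.4, 252.3, 94.0], [395.2, 265.1, 94.0], [399.4, 316.9, 94.0]] c [472.2 284.3  94. ]
yaw -5.083317888812373
cap [426.2 289.5 175. ] in scene [[480.8 282.1]]
at [ 511.2 -227.9  283.2] [-1.7983e+02 -7.0000e-02 -8.5120e+01] w 45.7 F [ 0.2  -0.44 -0.23] t 14.5833
cm [-52.28   4.08   6.24] rot [-0.003 -0.001  0.207]
```

View pics/h.png

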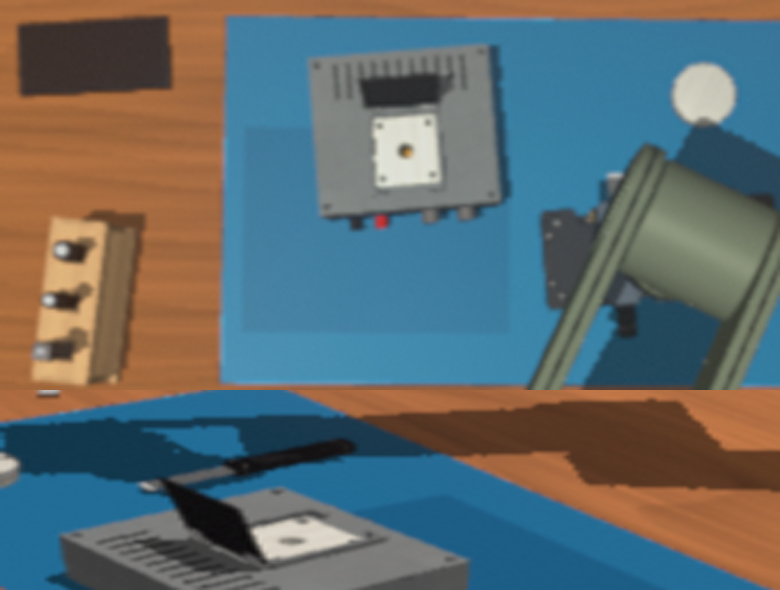

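The opening tool lies flat and free on the mat, the hatch is open, and the bore shows at top pixel (295.0,220.3). Next the tester: cap-based x,y of about (426.5,289), which agrees with the rack place at (427,288). Turning to grip across the row.

Emit:
{"name": "drive_tool", "arguments": {"commands": [[0.5,0,0,0,0,0,-0.12],[0.5,0,0,0,0,0,-0.12],[0.5,0,0,0,0,0,-0.12],[0.5,0,0,0,0,0,-0.12],[0.5,0,0,0,0,0,-0.12],[0.5,0,0,0,0,0,-0.12],[0.5,0,0,0,0,0,-0.12],[0.5,0,0,0,0,0,-0.12],[0.5,0,0,0,0,0,-0.12],[0.5,0,0,0,0,0,-0.12],[0.5,0,0,0,0,0,-0.12],[0.5,0,0,0,0,0,-0.12],[0.5,0,0,0,0,0,-0.12],[0.5,0,0,0,0,0,-0.12],[0.5,0,0,0,0,0,-0.12],[0.5,0,0,0,0,0,-0.12],[0.5,0,0,0,0,0,-0.12],[0.5,0,0,0,0,0,-0.12],[0.5,0,0,0,0,0,-0.12],[0.5,0,0,0,0,0,-0.12]]}}

```text
time_s: 16.25
tcp_pos: [490.5, -218.2, 234.5]
tool_rot: [-174.6, 0.6, 57.9]
wrist_force: [0.0, 0.4, 0.2]
width: 45.9
```

Emit:
{"name": "drive_tool", "arguments": {"commands": [[0.5,0,0,0,0,0,-0.12],[0.5,0,0,0,0,0,-0.12],[0.5,0,0,0,0,0,-0.1],[0.5,0,0,0,0,0,0],[0.5,0,0,0,0,0,0]]}}

```text
time_s: 16.67
tcp_pos: [485.0, -215.7, 223.1]
tool_rot: [-173.4, -1.6, 78.2]
wrist_force: [0.2, 0.0, -0.3]
width: 45.9
```

```bash
python3 -c "
from h import *
rel([426.5,289,240],84.5)
t=snap('top');print('bore top',onz(t,[295.0,220.3],65).round(1))"
```

```text
at [ 485.  -215.7  223.1] [-173.37   -1.62   78.16] w 45.9 F [ 0.15  0.   -0.32] t 16.6667
cm [ 48.22 -16.01   1.53] rot [-0.114 -0.035 -0.109]
bore top [[615.6 -20.8  65. ]]
```

Emit:
{"name": "drive_tool", "arguments": {"commands": [[0.5,0,0,-1,-0.06,-0.018,-0.055],[0.5,0,0,-1,-0.05,-0.017,-0.05],[0.5,0,0,-1,0,0,0],[0.5,0,0,0,0,0,0],[0.5,0,0,0,0,0,0]]}}

```text
time_s: 17.13
tcp_pos: [485.5, -215.9, 250.1]
tool_rot: [-179.4, -0.1, 83.9]
wrist_force: [-0.5, 0.5, -0.0]
width: 45.8
```

```bash
python3 -c "
from h import *
rel([426.5,289,240],84.5)"
```

```text
at [ 485.5 -215.9  250.1] [-1.7944e+02 -7.0000e-02  8.3910e+01] w 45.8 F [-0.47  0.54 -0.01] t 17.1333
cm [ 49.57 -11.2    1.18] rot [-0.01  -0.001 -0.01 ]
```

Emit:
{"name": "drive_tool", "arguments": {"commands": [[0.5,1.5,-0.35,0,-0.01,0,-0.01],[0.5,3,-0.68,0,0,0,0],[0.5,3,-0.68,0,0,0,0],[0.5,3,-0.68,0,0,0,0],[0.5,3,-0.68,0,0,0,0],[0.5,3,-0.68,0,0,0,0],[0.5,3,-0.68,0,0,0,0],[0.5,3,-0.68,0,0,0,0],[0.5,3,-0.68,0,0,0,0],[0.5,3,-0.68,0,0,0,0],[0.5,3,-0.68,0,0,0,0],[0.5,3,-0.68,0,0,0,0],[0.5,3,-0.68,0,0,0,0],[0.5,3,-0.68,0,0,0,0],[0.5,3,-0.68,0,0,0,0],[0.5,2,-0.4,0,0,0,0],[0.5,1,-0.2,0,0,0,0],[0.5,0,0,0,0,0,0],[0.5,0,0,0,0,0,0]]}}

```text
time_s: 18.72
tcp_pos: [419.2, 287.8, 241.5]
tool_rot: [-178.6, -0.1, 83.5]
wrist_force: [-1.1, 0.6, 0.6]
width: 45.1
```

```bash
python3 -c "
from h import *
rel([426.5,289,240],84.5)"
```

```text
at [419.2 287.8 241.5] [-1.7859e+02 -9.0000e-02  8.3510e+01] w 45.1 F [-1.14  0.58  0.64] t 18.7167
cm [0.2  0.72 0.14] rot [-0.025 -0.002 -0.017]
```

Emit:
{"name": "drive_tool", "arguments": {"commands": [[0.5,0.18,0.65,0,-0.022,-0.002,-0.015],[0.5,0,0,0,0,0,0],[0.5,0,0,0,0,0,0]]}}

```text
time_s: 18.97
tcp_pos: [426.5, 286.0, 240.9]
tool_rot: [-179.9, 0.2, 84.3]
wrist_force: [-0.6, 0.2, 0.1]
width: 45.3
```

```bash
python3 -c "
from h import *
rel([426.5,289,135],84.5)"
```

```text
at [426.5 286.  240.9] [-1.7993e+02  1.6000e-01  8.4290e+01] w 45.3 F [-0.63  0.21  0.05] t 18.9667
cm [ 0.33 -0.02 10.58] rot [-0.001  0.003 -0.004]
```

Emit:
{"name": "drive_tool", "arguments": {"commands": [[0.5,0.3,0,0.8,0,0.002,-0.003],[0.5,0,0,1.5,0,0,0],[0.5,0,0,1.5,0,0,0],[0.5,0,0,1,0,0,0],[0.5,0,0,0,0,0,0],[0.5,0,0,0,0,0,0]]}}

```text
time_s: 19.47
tcp_pos: [428.2, 285.3, 190.3]
tool_rot: [180.0, -0.0, 84.1]
wrist_force: [0.0, 0.5, -0.1]
width: 45.7
```

```bash
python3 - <<'E'
from h import *
rel([426.5,289,135],84.5)
s=snap('scene'); b=s['color'][255:345,420:510]
cv2.imwrite('pics/i.png',cv2.resize(b,(600,600),interpolation=cv2.INTER_CUBIC)[:,:,::-1])
E
```

```text
at [428.2 285.3 190.3] [ 1.7997e+02 -1.0000e-02  8.4070e+01] w 45.7 F [ 0.04  0.49 -0.14] t 19.4667
cm [ 0.35 -0.21  5.53] rot [ 0.    -0.    -0.007]
```

View pics/i.png

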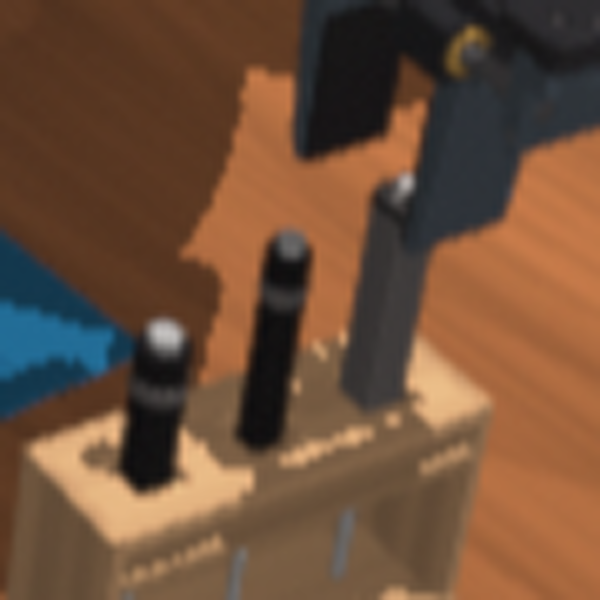

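The tester's cap (398,190) sits between the open fingers and the neighbours are clear. Nudging and descending to grip height.

Emit:
{"name": "drive_tool", "arguments": {"commands": [[0.5,0.3,-0.18,0.8,0,0,-0.007],[0.5,0,0,1.5,0,0,0],[0.5,0,0,1.5,0,0,0],[0.5,0,0,1.2,0,0,0],[0.5,0,0,0,0,0,0],[0.5,0,0,0,0,0,0]]}}

```text
time_s: 20.02
tcp_pos: [428.8, 290.5, 140.8]
tool_rot: [179.6, -0.3, 84.5]
wrist_force: [0.7, 0.0, -0.4]
width: 45.4
```

```bash
python3 -c "
from h import *
rel([426.5,289,135],84.5)"
```

```text
at [428.8 290.5 140.8] [179.6   -0.34  84.5 ] w 45.4 F [ 0.7   0.05 -0.4 ] t 20.0167
cm [-0.17 -0.22  0.58] rot [ 0.007 -0.006  0.   ]
```

Emit:
{"name": "drive_tool", "arguments": {"commands": [[0.5,-0.17,-0.22,0.5,0.006,-0.005,0],[0.5,0,0,0,0,0,0],[0.5,0,0,0,0,0,0]]}}

```text
time_s: 20.27
tcp_pos: [427.2, 289.8, 137.1]
tool_rot: [179.8, -0.2, 84.5]
wrist_force: [0.0, 0.0, -0.1]
width: 45.5
```

```bash
python3 -c "
from h import *
rel([426.5,289,135],84.5)"
```

```text
at [427.2 289.8 137.1] [ 1.7983e+02 -1.5000e-01  8.4520e+01] w 45.5 F [ 0.02  0.01 -0.11] t 20.2667
cm [-0.08 -0.06  0.21] rot [ 0.003 -0.003  0.   ]
```

Emit:
{"name": "drive_tool", "arguments": {"commands": [[0.5,-0.08,-0.06,0.2,0.003,-0.003,0],[0.5,0,0,0,0,0,0],[0.1,0,0,0,0,0,0],[0.1,0,0,0,0,0,0],[0.1,0,0,0,0,0,0],[0.1,0,0,0,0,0,0],[0.1,0,0,0,0,0,0],[0.1,0,0,0,0,0,0]], "newtons": 35}}

```text
time_s: 20.93
tcp_pos: [427.4, 289.6, 136.7]
tool_rot: [179.8, -0.1, 84.5]
wrist_force: [-0.0, 0.0, -0.3]
width: 15.6
```

```bash
python3 -c "
from h import *
rel([426.5,289,135],84.5)"
```

```text
at [427.4 289.6 136.7] [ 1.7984e+02 -1.1000e-01  8.4520e+01] w 15.6 F [-0.02  0.   -0.27] t 20.9333
cm [-0.07 -0.09  0.17] rot [ 0.003 -0.002  0.   ]
```

Tester held (15.6 mm). Lifting straight up.

Emit:
{"name": "drive_tool", "arguments": {"commands": [[0.1,0,0,-0.5,0.002,-0.002,0],[0.1,0,0,-1,0,0,0],[0.1,0,0,-1,0,0,0],[0.1,0,0,-1.5,0,0,0],[0.1,0,0,-1.5,0,0,0],[0.1,0,0,-1.5,0,0,0],[0.1,0,0,-1.5,0,0,0],[0.1,0,0,-1.5,0,0,0],[0.1,0,0,-1,0,0,0],[0.1,0,0,-0.5,0,0,0],[0.1,0,0,0,0,0,0],[0.1,0,0,0,0,0,0]]}}

```text
time_s: 21.93
tcp_pos: [427.0, 289.3, 264.4]
tool_rot: [179.8, -0.1, 84.5]
wrist_force: [-0.7, 0.7, -1.0]
width: 15.7
```

```bash
python3 - <<'E'
from h import *
rel([616.5,-20,240],84.5)
t=snap('top'); s=snap('scene')
def shield(c,x0,x1,y0,y1,th):
    g=c['color'].min(2)[y0:y1,x0:x1]; m=(g>th).astype(np.uint8)
    k=max(cv2.findContours(m,0,2)[0],key=cv2.contourArea)
    f=np.zeros_like(m); cv2.drawContours(f,[k],-1,1,-1); f=cv2.erode(f,np.ones((3,3)))
    q=k[:,0]+[x0,y0]; w=onz(c,q,65)[:,:2].astype(np.float32)
    med=np.median(g[f>0]); wt=np.clip(med-g.astype(float),0,None)*f; wt[wt<25]=0
    l,n=cv2.connectedComponents((wt>0).astype(np.uint8)); 
    for i in range(1,l):
        ys,xs=np.nonzero(n==i); ww=wt[ys,xs]; px=[(xs*ww).sum()/ww.sum()+x0,(ys*ww).sum()/ww.sum()+y0]; print('  blob',ww.sum().round(),np.round(px,2),onz(c,px,65)[0].round(1))
    print('shield rect',cv2.minAreaRect(w),med)
shield(t,275,315,200,240,150); shield(s,312,360,255,300,150)
b=cv2.resize(s['color'][205:300,300:395],(400,400),interpolation=cv2.INTER_CUBIC)
a=cv2.resize(t['color'][195:245,270:320],(400,400),interpolation=cv2.INTER_CUBIC)
cv2.imwrite('pics/j.png',np.hstack([a,b])[:,:,::-1])
E
```

```text
at [427.  289.3 264.4] [ 1.7984e+02 -6.0000e-02  8.4520e+01] w 15.7 F [-0.7   0.71 -0.99] t 21.9333
cm [-28.98  21.81   2.47] rot [ 0.003 -0.001  0.   ]
  blob 368.0 [302.35 210.27] [644.3 -41.3  65. ]
  blob 297.0 [285.95 211.51] [640.4   5.1  65. ]
  blob 2481.0 [294.63 219.82] [616.9 -19.7  65. ]
  blob 291.0 [303.96 227.69] [594.8 -46.3  65. ]
  blob 235.0 [286.9  229.16] [590.3   1.8  65. ]
shield rect ((616.7637939453125, -20.230785369873047), (66.87504577636719, 62.18870162963867), 4.855314254760742) 215.0
  blob 1034.0 [328.26 278.71] [616.7 -18.6  65. ]
shield rect ((614.4322509765625, -23.601421356201172), (60.419464111328125, 51.28302764892578), 4.199666976928711) 198.0
```

Emit:
{"name": "drive_tool", "arguments": {"commands": [[0.1,-0.8,0.6,0,0.003,0,0],[0.1,-1.6,1.2,0,0,0,0],[0.1,-1.6,1.2,0,0,0,0],[0.1,-1.6,1.2,0,0,0,0],[0.1,-1.6,1.2,0,0,0,0],[0.1,-1.6,1.2,0,0,0,0],[0.1,-1.6,1.2,0,0,0,0],[0.1,-1.6,1.2,0,0,0,0],[0.1,-1.6,1.2,0,0,0,0],[0.1,-1.6,1.2,0,0,0,0],[0.1,-1.6,1.2,0,0,0,0],[0.1,-1.6,1.2,0,0,0,0],[0.1,-1.6,1.2,0,0,0,0],[0.1,-1.6,1.2,0,0,0,0],[0.1,-1.6,1.2,0,0,0,0],[0.1,-0.8,0.6,0,0,0,0],[0.1,0,0,0,0,0,0],[0.1,0,0,0,0,0,0],[0.1,0,0,0,0,0,0]]}}

```text
time_s: 23.62
tcp_pos: [586.2, 7.8, 246.0]
tool_rot: [-178.1, 0.8, 84.5]
wrist_force: [0.7, -0.9, 0.3]
width: 16.0
```

```bash
python3 -c "
from h import *
rel([617,-19.7,215],84.5)"
```

```text
at [586.2   7.8 246. ] [-178.06    0.78   84.51] w 16.0 F [ 0.65 -0.94  0.28] t 23.6167
cm [-2.4   3.43  3.02] rot [-0.034  0.014 -0.   ]
```

Emit:
{"name": "drive_tool", "arguments": {"commands": [[0.1,-0.5,0.7,0,-0.032,0.013,0],[0.1,-0.5,0.8,0,0,0,0],[0.1,-0.5,0.8,0,0,0,0],[0.1,-0.4,0.5,0,0,0,0],[0.1,0,0,0,0,0,0],[0.1,0,0,0,0,0,0]]}}

```text
time_s: 24.12
tcp_pos: [612.4, -10.9, 245.8]
tool_rot: [-179.7, -0.1, 84.8]
wrist_force: [-0.6, 1.1, -0.5]
width: 15.8
```

```bash
python3 -c "
from h import *
rel([617,-19.7,210],84.5)"
```

```text
at [612.4 -10.9 245.8] [-1.7975e+02 -5.0000e-02  8.4790e+01] w 15.8 F [-0.59  1.12 -0.46] t 24.1167
cm [-0.84  0.55  3.58] rot [-0.004 -0.001  0.005]
```

Emit:
{"name": "drive_tool", "arguments": {"commands": [[0.1,-0.4,0.25,0.8,-0.004,0,0.004],[0.1,-0.3,0.2,1.0,0,0,0],[0.1,0,0,1.0,0,0,0],[0.1,0,0,0.4,0,0,0],[0.1,0,0,0,0,0,0],[0.1,0,0,0,0,0,0]]}}

```text
time_s: 24.62
tcp_pos: [615.3, -18.2, 208.7]
tool_rot: [-179.7, -0.1, 84.6]
wrist_force: [0.9, 0.9, -0.9]
width: 16.0
```

```bash
python3 -c "
from h import *
rel([617,-19.7,206],84.5)"
```

```text
at [615.3 -18.2 208.7] [-1.7975e+02 -6.0000e-02  8.4570e+01] w 16.0 F [ 0.87  0.91 -0.89] t 24.6167
cm [-0.13  0.18  0.27] rot [-0.004 -0.001  0.001]
```

Emit:
{"name": "drive_tool", "arguments": {"commands": [[0.1,-0.12,0.17,0.1,-0.004,0,0],[0.1,0,0,0,0,0,0],[0.1,0,0,0,0,0,0],[0.1,0,0,0,0,0,0]]}}

```text
time_s: 24.95
tcp_pos: [617.2, -19.5, 208.0]
tool_rot: [180.0, -0.1, 84.6]
wrist_force: [0.8, -0.3, -1.3]
width: 15.8
```

```bash
python3 - <<'E'
from h import *
rel([617,-19.7,206],84.5)
s=snap('scene'); p=ctrl.state()['tcp_pos']; Rt=R.from_euler('xyz',ctrl.state()['tool_rot'],degrees=True)
q=[p+Rt.apply([0,0,z]) for z in (61.7,71.7,99,126.7)]
print('pred collar top, bottom, mid, tip',proj(s,q).round(1).tolist(),'bore',proj(s,[617,-19.7,65]).round(1))
x0,y0=300,215
b=cv2.resize(s['color'][y0:y0+80,x0:x0+80],(600,600),interpolation=cv2.INTER_CUBIC)
cv2.imwrite('pics/k.png',b[:,:,::-1])
E
```

```text
at [617.2 -19.5 208. ] [ 1.7996e+02 -7.0000e-02  8.4580e+01] w 15.8 F [ 0.78 -0.26 -1.29] t 24.95
cm [-0.02 -0.02  0.2 ] rot [ 0.001 -0.001  0.001]
pred collar top, bottom, mid, tip [[327.5, 251.4], [327.6, 254.9], [327.7, 264.1], [327.8, 273.3]] bore [[327.9 278.5]]
```

View pics/k.png

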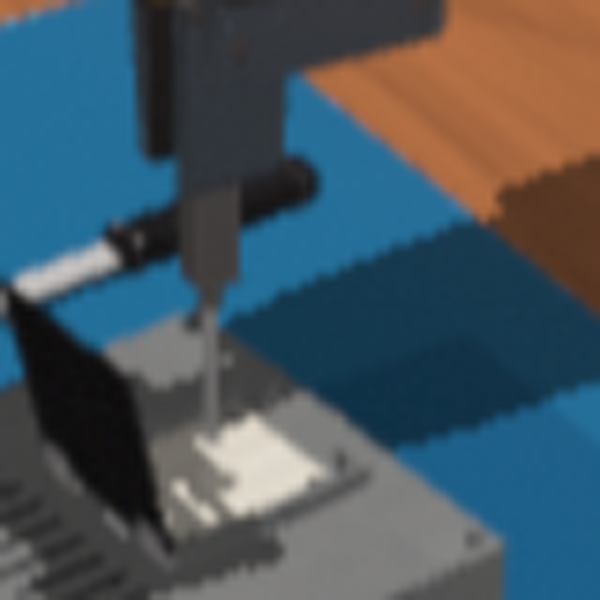

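Last picture: the needle hangs vertical at scene x≈328.1, with its tip at (328.1,272.7). Predicted was (327.8,273.3), and the bore measured 328.3, so it is aligned within about 1 mm. Descending slowly with checks.

Emit:
{"name": "drive_tool", "arguments": {"commands": [[0.1,0,-0.02,0.25,0,0,0],[0.1,0,0,0.3,0,0,0],[0.1,0,0,0.3,0,0,0],[0.1,0,0,0.2,0,0,0],[0.1,0,0,0,0,0,0],[0.1,0,0,0,0,0,0]]}}

```text
time_s: 25.5
tcp_pos: [617.2, -19.4, 197.0]
tool_rot: [179.9, -0.1, 84.6]
wrist_force: [-0.6, -0.3, 0.2]
width: 16.0
```

```bash
python3 - <<'E'
from h import *
rel([616.9,-19.3,186],84.5)
s=snap('scene'); g=cv2.cvtColor(s['color'],cv2.COLOR_RGB2GRAY).astype(int)
for r in range(258,282,2): print(r,g[r,321:337].tolist())
E
```

```text
at [617.2 -19.4 197. ] [ 1.7989e+02 -7.0000e-02  8.4590e+01] w 16.0 F [-0.6  -0.35  0.18] t 25.5
cm [ 0.   -0.03  1.1 ] rot [ 0.002 -0.001  0.002]
258 [120, 127, 125, 97, 65, 58, 61, 65, 66, 72, 56, 51, 48, 48, 48, 48]
260 [129, 129, 129, 127, 125, 117, 95, 94, 68, 65, 59, 54, 50, 48, 48, 47]
262 [129, 128, 128, 129, 129, 127, 109, 107, 93, 96, 70, 65, 63, 57, 52, 49]
264 [127, 127, 127, 127, 125, 123, 104, 107, 92, 72, 66, 66, 64, 65, 64, 61]
266 [121, 105, 102, 99, 74, 72, 92, 104, 71, 65, 67, 67, 65, 65, 66, 65]
268 [70, 66, 64, 65, 66, 71, 92, 105, 74, 74, 77, 69, 66, 64, 69, 72]
270 [66, 67, 68, 69, 72, 81, 97, 105, 83, 68, 78, 112, 158, 138, 120, 124]
272 [79, 81, 90, 98, 106, 108, 105, 113, 146, 172, 195, 212, 216, 212, 192, 165]
274 [108, 108, 110, 111, 111, 113, 116, 121, 178, 212, 214, 214, 214, 215, 216, 217]
276 [109, 112, 111, 111, 110, 109, 107, 114, 156, 208, 216, 218, 219, 219, 218, 218]
278 [105, 109, 108, 110, 114, 113, 114, 117, 124, 152, 186, 214, 216, 215, 216, 216]
280 [89, 108, 112, 126, 190, 131, 117, 118, 124, 169, 204, 215, 217, 218, 217, 217]
```

Emit:
{"name": "drive_tool", "arguments": {"commands": [[0.1,0,-0.03,0.25,0,0,0],[0.1,0,0,0.3,0,0,0],[0.1,0,0,0.3,0,0,0],[0.1,0,0,0.2,0,0,0],[0.1,0,0,0,0,0,0],[0.1,0,0,0,0,0,0]]}}

```text
time_s: 26.05
tcp_pos: [616.9, -19.3, 185.3]
tool_rot: [179.9, -0.1, 84.6]
wrist_force: [0.5, -0.7, -1.1]
width: 15.7
```

```bash
python3 -c "
from h import *
rel([616.8,-19.4,170],84.5)"
```

```text
at [616.9 -19.3 185.3] [ 1.7989e+02 -7.0000e-02  8.4590e+01] w 15.7 F [ 0.51 -0.67 -1.06] t 26.05
cm [-0.01 -0.01  1.53] rot [ 0.002 -0.001  0.002]
```

Emit:
{"name": "drive_tool", "arguments": {"commands": [[0.1,0,0,0.25,0,0,0],[0.1,0,0,0.3,0,0,0],[0.1,0,0,0.3,0,0,0],[0.1,0,0,0.3,0,0,0],[0.1,0,0,0.3,0,0,0],[0.1,0,0,0,0,0,0],[0.1,0,0,0,0,0,0],[0.1,0,0,0,0,0,0]]}}

```text
time_s: 26.72
tcp_pos: [616.8, -19.3, 169.0]
tool_rot: [179.9, -0.1, 84.6]
wrist_force: [-1.0, -1.0, -0.8]
width: 16.1
```

```bash
python3 - <<'E'
from h import *
rel([616.8,-19.4,159.7],84.5)
F=[]
for i in range(10): snap('scene'); F.append(ctrl.state()['wrist_force'])
print(np.mean(F,0).round(2),np.std(F,0).round(2), ctrl.state()['tcp_pos'].round(2))
E
```

```text
at [616.8 -19.3 169. ] [ 1.7992e+02 -7.0000e-02  8.4590e+01] w 16.1 F [-1.01 -1.03 -0.81] t 26.7167
cm [-0.01 -0.    0.93] rot [ 0.001 -0.001  0.002]
[ 0.15 -0.35 -0.47] [0.71 0.39 0.66] [616.91 -19.33 169.17]
```

Emit:
{"name": "drive_tool", "arguments": {"commands": [[0.1,0,0,0.25,0,0,0],[0.1,0,0,0.3,0,0,0],[0.1,0,0,0.3,0,0,0],[0.1,0,0,0,0,0,0],[0.1,0,0,0,0,0,0],[0.1,0,0,0,0,0,0]]}}

```text
time_s: 27.72
tcp_pos: [617.3, -19.3, 160.2]
tool_rot: [179.8, -0.1, 84.6]
wrist_force: [-0.7, 1.4, 1.4]
width: 15.9
```

```bash
python3 - <<'E'
from h import *
rel([616.8,-19.4,159.7],84.5)
F=[];P=[]
for i in range(20): snap('scene'); q=ctrl.state(); F.append(q['wrist_force']);P.append(q['tcp_pos'])
print(np.mean(F,0).round(2),np.std(F,0).round(2), np.mean(P,0).round(2),np.std(P,0).round(2))
E
```

```text
at [617.3 -19.3 160.2] [ 1.7983e+02 -7.0000e-02  8.4590e+01] w 15.9 F [-0.69  1.44  1.43] t 27.7167
cm [-0.01 -0.05  0.05] rot [ 0.003 -0.001  0.002]
[-0.15 -0.18  0.64] [0.5  0.43 0.61] [617.29 -19.32 160.22] [0.01 0.01 0.05]
```

The force rose by about 1.1 N, so about 3 mm pressed, which agrees with the kinematic 3.5 mm. A final 0.5 mm trim, then a check.

Emit:
{"name": "drive_tool", "arguments": {"commands": [[0.1,0,-0.04,0.05,0.002,0,0],[0.1,0,0,0,0,0,0],[0.1,0,0,0,0,0,0],[0.1,0,0,0,0,0,0],[0.1,0,0,0,0,0,0],[0.1,0,0,0,0,0,0]]}}

```text
time_s: 29.22
tcp_pos: [617.3, -19.3, 159.9]
tool_rot: [179.9, -0.1, 84.6]
wrist_force: [0.2, 0.4, 0.3]
width: 15.7
```

```bash
python3 - <<'E'
from h import *
F=[]
for i in range(20): s=snap('scene'); F.append(ctrl.state()['wrist_force'])
print('F',np.mean(F,0).round(2)); rel([616.8,-19.4,159.7],84.5)
# scene check: dark handle still on mat at same pixels, hatch region dark
g=s['color'].max(2); m=(g[225:262,315:345]<45); ys,xs=np.nonzero(m); print('handle px',m.sum(),xs.mean()+315,ys.mean()+225)
m=(g[245:300,298:326]<30); print('hatch dark px',m.sum())
ctrl.sign_off()
E
```

```text
F [ 0.23 -0.01  0.6 ]
at [617.4 -19.3 159.9] [ 1.7988e+02 -7.0000e-02  8.4590e+01] w 15.7 F [-0.2   0.44  0.13] t 30.2167
cm [-0.01 -0.06  0.02] rot [ 0.002 -0.001  0.002]
handle px 181 325.4088397790055 236.48618784530387
hatch dark px 274
the job is handed in; nothing more can be done
```

I ran the whole sequence and handed the job in at about 30 s of the 72 s allowed; no verdict was reported. The opening tool levered the hatch open and was then laid flat on the mat. The tester's needle is in the bore, pressing the contact, and the gripper still holds the tester.

**Last checks**
- **Hatch:** by the blade tip's last position it stands at about 1.78 rad. A picture taken after releasing the tool shows it open.
- **Opening tool:** the same picture shows it flat and free on the mat.
- **Needle position:** it is about 0.5 mm from my estimate of the bore's centre. The two cameras put that centre about 1 mm apart. The tester is upright to about 0.2°.
- **Contact:** the arm position gives about 3.8 mm pressed. The upward force rose by about 1.1 N, which suggests 3–3.5 mm. The force readings are noisy (about ±0.6 N each), so that figure is only good to about 1 mm.
- **Side forces:** none stood out on the wrist above that noise, so there is no sign of the needle touching the shield.
- **Not checked at the end:** I did not re-measure the screwdrivers, phone and tin. They looked undisturbed in the pictures where they appear, and no contact was noticed. I took no picture after the needle went in; the last automatic pixel counts found dark areas where the tool handle and hatch should be, but had nothing earlier to compare with.

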